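# Set the battery tester's selector dial and start the test

### The job

On the grey battery tester, lay a closed fingertip on top of the knurled selector dial and, with light pressure, turn it clockwise by friction until its white line clicks in at the green mark. Then press the red start button fully down and let it come back up. Do not grasp or lift anything: leave the batteries and everything else on the bench where they are, and finish clear of everything.

Things in the scene. Friction and masses are not known exactly. Their poses are not given: they have to be found in the camera images.
- tester: Grey battery tester with a white top, fixed to the bench: 170 (x) x 310 (y) x 50 mm high. Origin: centre of its underside. Its z points up, x away from the operator, y to its left. Its top face is 50 mm up. The dial's axis is at (0, -70) mm, the red button's at (-30, 35) mm, the battery cradle at (0, 115) mm in this frame.
- dial (a joint): Angle of the selector dial, rad, grows clockwise seen from above. The dial has five detents 30 degrees apart, at 0, 0.524, 1.047, 1.571 and 2.094; the green mark is the middle one, 1.047 (white line straight towards the tester's +x). It starts in the detent at 0 or at 0.524. Stops lie 0.12 rad past the first and the last detent. The detent's peak torque is about 0.05 N m; let go anywhere within about 0.2 rad of a detent, the dial snaps into it by itself.
- dial_top (a point): Centre of the flat top of the dial, a black disc 92 mm across, knurled near the rim, with a white line from centre to rim. The top is 12 mm above the tester's top face (62 mm above the bench), 5 mm above the fixed aluminium collar (106 mm across) round it. x lies along the white line, z up. The dial gives down on a spring: it starts to sink at about 2 N and bottoms 4 mm lower at 10 N.
- green_mark (a point): Centre of the green dot (13 mm across) on the tester's top face, 62 mm from the dial's axis towards the tester's +x. The other four detents have small black dots, 6 mm across.
- start (a joint): Travel of the red start button, m: 0 up, 0.006 fully down. A spring returns it; fully down takes 4 N.
- start_top (a point): Centre of the top of the red round button, 26 mm across, in a black round housing (42 mm across, 12 mm high) on the tester's top face; its top stands 22 mm above that face; it is pressed straight down.
- big_cell: Loose black and copper battery, 33 mm across and 61 mm long, lying along the tester's x in the cradle. Origin: under its middle, on the tester's top face. To be left alone.
- block_cell: Loose blue block battery, 26 x 46 x 17 mm, lying on the tester's top beyond the button. Origin: under its middle. To be left alone.
- c_cell: Loose red battery standing on the bench, 26 mm across, 50 mm high. Origin: centre of its foot. To be left alone.
- d_cell: Loose grey battery standing on the bench, 33 mm across, 61 mm high. Origin: centre of its foot. To be left alone.
- driver: Loose screwdriver with a yellow handle, 170 mm long, lying on the bench along its own x. Origin: under its middle. To be left alone.
- tape: Loose yellow ring of tape, 90 mm across, 19 mm high, lying flat. Origin: centre of its underside. To be left alone.
- jar: Loose jar with an orange cap, 52 mm across, 60 mm high. Origin: centre of its foot. To be left alone.

How it is judged:
By the outcome, as a careful person would: the job done as asked, in the order asked, and still so for the second after the job is handed in, with the robot touching nothing.
It also fails if it takes over 40 s, if anything falls off the work surface, if the arm or the gripper's body presses on something with over 40 N, if the wrist force passes 120 N, or if a joint passes its speed limit or range.

### The arm

A 7-joint arm with a two-finger parallel gripper is mounted at the origin on the work surface. World frame = base frame: x ahead of the robot, y to its left, z up, the work surface at z = 0. Lengths are in m, angles in rad, forces in N, time in s.
With the tool pointing down it reaches from about 0.4 to 0.85 m from the base axis. Payload 10.4 kg.
Tool frame: the origin (TCP) lies on the centre line of the jaws, within the pads' length; the fingertips stand 17 mm ahead of it and the grasp point (between the pads) lies 2 mm behind it; z points along the fingers, y is the direction in which the jaws open and shut (so a half turn about z gives the same grasp; the last joint's range is limited). The gripper opens to 87 mm and grips with 3 to 60 N. Pads are 19 mm wide; open, the fingers measure 117 mm over their backs; the gripper's body (75 mm by 190 mm) begins 51 mm behind the grasp point.
Start: joints at [1.315, 0.332, -0.065, 1.46, 0.022, 1.35, -0.088], TCP at [0.144, -0.608, 0.217] pointing down, gripper open.
Joint ranges: [-2.6, 2.6], [-0.5, 2.12], [-1.47, 1.34], [0.16, 2.42], [-1.27, 4.41], [0.06, 2.06], [-2.6, 2.6]. Speed limits (rad/s): [2.22, 2.22, 2.79, 2.79, 3.14, 3.14, 3.14].

### API

Orientations are given as a unit quaternion [x, y, z, w].
In Python, from bench import r gives the robot as it stands.
- The arm moves only by the tool apply_moves, never from a script. Its argument "commands" is a list of rows, each an object with "rot": the turn, a rotation vector about the world's x, y, z in units of 180 degrees (1.0 is 180 degrees), a list of three; "linear": the shift along the world's x, y, z in units of 0.3 m (1.0 is 0.3 m), a list of three; "grip": the closure, from -1 (fully open) to 1 (shut). A call has 1 to 20 rows; each row is the pose to reach, as a shift and turn from the pose commanded when the call began, turning the shorter way round; what a row does not reach only later rows make up. A row lasts 1/10 s, in which the tool goes at most 50 mm and 8.59 degrees, less where a joint would pass 70% of its speed; a pose out of reach is approached as far as the arm can. A call with a number of a shift or a turn outside -1 to 1 is refused whole. A call with a gripper value outside its range is refused whole. The fingers move at their own pace and stop on an object; "newtons" is the grip in N (left out, the last holds). Time passes only in rows, so rows that repeat a pose let the fingers close. It gives the time, the measured TCP pose, the force and the opening at its end, in the units of the state.
- r.read_state(): the state, without advancing time (a new reading comes with each control period).
- r.camera(name): name is "side" or "top"; returns a dict with "frame" (384x512x3 uint8, red, green, blue), "mtx" (3x3 intrinsics, pixels), "D" ([k1, k2, p1, p2, k3] as OpenCV has them; the pictures are not rectified), "extrinsics" (4x4, takes a point from world to camera coordinates). Camera axes: x right, y down, z forward; pixel columns grow to the right and rows downward; lengths in m; the calibration is good to about 2 mm. A picture is of the moment at which its call begins. There is no depth.
- r.close_job(): hands the job in, once; it reports no verdict.
Trained networks look in a picture, given as the dict that the camera call returned (one of the last four; its "shot" number tells which), for a name from the list of things; names that differ only in an ending like _2 or _b are one class to them, and where a whole thing is asked for, a point or a joint stands for the part that bears it (a point fixed in the world has none). Each returns a list of dicts, best first, with "p" (0 to 1); they miss things now and then, are a little off and sometimes report something else, mostly with a low value. They report only what shows in the picture. A call takes as long as a camera call.
- r.search_frame(thing, picture): "bbox" ([left, top, width, height] in pixels, round what is visible of it).
- r.spot_point(thing, picture): "location" ([column, row] in pixels: a listed point, or the origin of a listed thing).
The state is a dict: "time": time; "joint_positions": joint angles; "joint_vel": joint speeds; "joint_torque": joint torques, N m; "ee_pos": TCP position; "eef_rot": TCP orientation; "ft_force": force on the tool from outside, world axes, zero at the start; "torque": the same for the moment, N m; "width": finger opening in m.
Only numpy, scipy, OpenCV 4.12 (cv2) and the standard library are available. Lean on these libraries where they do the work, as an engineer would, in place of code of your own. Each camera call takes 0.05 s, during which the arm holds its last target. There are 200 camera calls.

## Working session

There is one attempt and no reset: what is moved stays moved. The work goes in short steps, Python scripts to look and compute and a tool call to move; the robot and the scene stay as the last step left them, time stands still between calls to the robot, and variables do not carry over. Pictures are saved under pics/ and viewed, about 8 in all and at most 12, crops included, and the job is handed in when it is done.

Besides the shell and the picture viewer there is one more tool, called after "Call:" by a JSON object that holds its "method" and its "body", one argument or row to a line. apply_moves: Moves the arm, as the interface text tells. Its arguments: {"type":"object","properties":{"commands":{"type":"array","items":{"type":"object","properties":{"rot":{"type":"array","items":{"type":"number"}},"linear":{"type":"array","items":{"type":"number"}},"grip":{"type":"number"}}}},"newtons":{"type":"number"}},"required":["commands"]}

```bash
mkdir -p pics; cat > h.py <<'E'
import numpy as np, cv2
from bench import r
def ray(c,px):
    u=cv2.undistortPoints(np.array([[px]],float),np.array(c["mtx"]),np.array(c["D"]))[0,0]
    E=np.array(c["extrinsics"]);R=E[:3,:3];return -R.T@E[:3,3],R.T@np.array([u[0],u[1],1])
def atz(c,px,z):
    o,d=ray(c,px);return o+d*(z-o[2])/d[2]
def proj(c,P):
    E=np.array(c["extrinsics"]);return cv2.projectPoints(np.array(P,float).reshape(-1,1,3),cv2.Rodrigues(E[:3,:3])[0],E[:3,3],np.array(c["mtx"]),np.array(c["D"]))[0][:,0]
def save(c,n): cv2.imwrite("pics/"+n,c["frame"][:,:,::-1])
E
python3 - <<'E'
from h import *
s=r.read_state();print(s["time"],s["ee_pos"],s["eef_rot"],s["ft_force"],s["width"])
Z={"dial_top":.062,"green_mark":.05,"start_top":.072,"tester":0,"block_cell":.05,"big_cell":.05,"c_cell":0,"d_cell":0,"jar":0}
for n in("top","side"):
    c=r.camera(n);save(c,n+"0.png")
    for t,z in Z.items():
        for q in r.spot_point(t,c)[:1]: print(n,t,round(q["p"],2),np.round(q["location"],1),np.round(atz(c,q["location"],z),4))
E
```

```text
0.0 [ 0.14411788 -0.60774885  0.21635572] [ 9.93229335e-01  1.16167908e-01 -1.18539444e-04 -7.01260212e-04] [-0.00038458 -0.25064648  0.27842647] 0.08675091957778992
top dial_top 0.91 [300.7 163.3] [ 0.5997 -0.121   0.062 ]
top green_mark 0.82 [301.6 146.2] [ 0.6514 -0.1263  0.05  ]
top start_top 0.58 [267.6 177.6] [ 0.5591 -0.0257  0.072 ]
top tester 0.72 [275.2 169.9] [ 0.5906 -0.0511  0.    ]
top block_cell 0.56 [260.8 149. ] [ 0.645  -0.0086  0.05  ]
top c_cell 0.43 [143.5 205.6] [0.4908 0.3426 0.    ]
top d_cell 0.52 [111.1 249.3] [0.3619 0.4413 0.    ]
top jar 0.55 [376.3 119.5] [ 0.7412 -0.3633  0.    ]
side dial_top 0.91 [268.7 159. ] [ 0.581  -0.1156  0.062 ]
side green_mark 0.94 [246.2 155.2] [ 0.6615 -0.1142  0.05  ]
side start_top 0.55 [255.6 175.3] [ 0.5606 -0.0121  0.072 ]
side tester 0.88 [254.1 183.6] [ 0.5975 -0.059   0.    ]
side block_cell 0.42 [233.2 174.9] [ 0.6336 -0.0064  0.05  ]
side big_cell 0.59 [233.3 193.3] [0.5833 0.0632 0.05  ]
side c_cell 0.78 [191.2 292.9] [ 0.4972  0.3435 -0.    ]
side d_cell 0.98 [210.1 363.8] [0.3656 0.4448 0.    ]
side jar 0.56 [268.8 132.8] [ 0.7245 -0.355   0.    ]
```

```bash
python3 - <<'E'
import cv2,numpy as np
a=cv2.imread("pics/top0.png")[110:230,190:390];b=cv2.imread("pics/side0.png")[110:230,160:360]
cv2.imwrite("pics/a.png",np.vstack([cv2.resize(a,(500,300),interpolation=3),cv2.resize(b,(500,300),interpolation=3)]))
E
```

```text
(no output)
```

View pics/a.png

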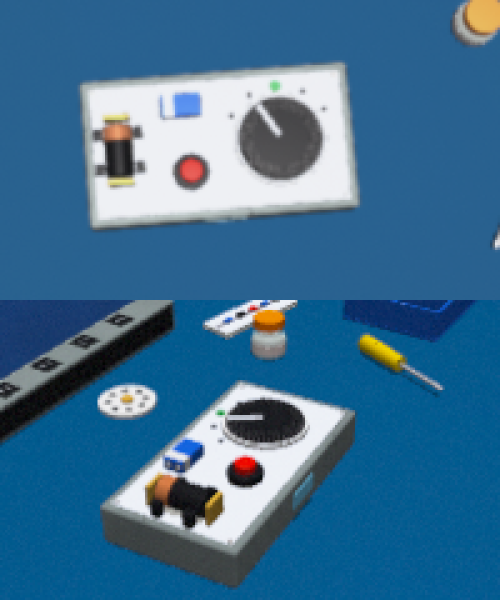

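View pics/top0.png

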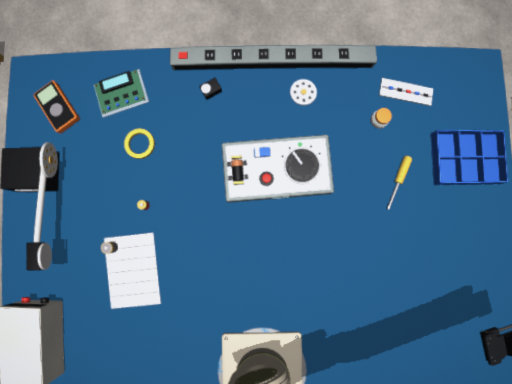

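The top view shows the tester centred at about px (277,168), yawed slightly. The dial is at (302,165) and its white line sits one detent before the green dot (300,144), so the dial is at 0.524. The button is at (266,179). I'll refine the tester pose from colour blobs.

```bash
cat > fit.py <<'E'
from h import *
from scipy.optimize import least_squares
def blob(f,m,box):
    x0,y0,x1,y1=box;k=np.zeros_like(m,np.uint8);k[y0:y1,x0:x1]=m[y0:y1,x0:x1]
    n,l,s,c=cv2.connectedComponentsWithStats(k);i=1+np.argmax(s[1:,4]);return c[i],s[i,4],(l==i).astype(np.uint8)
obs=[]
for n,box in(("top",(215,130,340,205)),("side",(195,135,310,235))):
    c=r.camera(n);f=c["frame"].astype(int);R,G,B=f[...,0],f[...,1],f[...,2]
    g=blob(f,(G>R+40)&(G>B+25),box);rd=blob(f,(R>G+90)&(R>B+90)&(G<90),box)
    print(n,g[:2],rd[:2])
    obs+=[(c,(.062,-.07,.05),g[0],1.)]
    if n=="top":
        obs+=[(c,(-.03,.035,.07),rd[0],1.)]
        w=blob(f,(R+20>B)&(R>80)&(abs(R-G)<40),(215,130,340,205))
        h=cv2.convexHull(cv2.findContours(w[2],0,1)[0][0]);q=cv2.boxPoints(cv2.minAreaRect(h));print(q)
        dk=blob(f,(f.max(2)<95),(282,145,325,188));print("dial",dk[:2]);
        obs+=[(c,(0,-.07,.06),dk[0],1.)]
    else: obs+=[(c,(-.03,.035,.069),rd[0],1.)]
def W(p,l):
    C,S=np.cos(p[2]),np.sin(p[2]);return (p[0]+C*l[0]-S*l[1],p[1]+S*l[0]+C*l[1],l[2])
F=lambda p:np.concatenate([(proj(c,W(p,l))[0]-o)*w for c,l,o,w in obs])
s=least_squares(F,[.59,-.055,.08],loss="soft_l1");p=s.x
print("pose",p,np.round(F(p).reshape(-1,2),2))
print("dial",W(p,(0,-.07,.062)),"btn",W(p,(-.03,.035,.072)))
cc=[W(p,(a*.085,b*.155,.05)) for a,b in((1,1),(1,-1),(-1,-1),(-1,1))];print(proj(obs[0][0],cc))
E
python3 fit.py
```

```text
top (array([299.5       , 143.71428571]), np.int32(14)) (array([266.15686275, 177.35294118]), np.int32(51))
[[221.53104 143.37245]
 [327.8759  134.51036]
 [332.70346 192.44139]
 [226.35861 201.30348]]
dial (array([302.47690015, 165.19672131]), np.int32(671))
side (array([248. , 154.5]), np.int32(6)) (array([257.64444444, 175.62222222]), np.int32(45))
pose [ 0.59181087 -0.05458149  0.06122656] [[ 0.09  0.25]
 [-0.09  0.16]
 [-0.59 -0.54]
 [ 0.31  0.07]
 [ 0.08 -0.99]]
dial (np.float64(0.5960940493324929), np.float64(-0.12445032686281333), 0.062) btn (np.float64(0.5597254893581852), np.float64(-0.02148272105693287), 0.072)
[[221.13781701 142.11241918]
 [327.97344268 134.05906926]
 [333.61768949 192.3078119 ]
 [225.36273236 200.80705485]]
```

Fit is consistent to under 1 px: dial (0.596, -0.1245), button (0.560, -0.0215), yaw 0.061. Next I close the fingers and move over the dial's near side (radius 30 mm, angle 193°).

Call:
{"method": "apply_moves", "body": {
  "commands": [
    {"linear":[0.7,0.8,0],"rot":[0,0,0],"grip":1},
    {"linear":[0.7,0.8,0],"rot":[0,0,0],"grip":1},
    {"linear":[0.7,0.8,0],"rot":[0,0,0],"grip":1},
    {"linear":[0.7,0.8,0],"rot":[0,0,0],"grip":1},
    {"linear":[0.7,0.8,0],"rot":[0,0,0],"grip":1},
    {"linear":[0.7,0.8,0],"rot":[0,0,0],"grip":1},
    {"linear":[0.7,0.8,0],"rot":[0,0,0],"grip":1},
    {"linear":[0.7,0.8,0],"rot":[0,0,0],"grip":1}
  ],
  "newtons": 10
}}

```text
time: 1.9
ee_pos: [0.3568, -0.3653, 0.2176]
eef_rot: [0.993, 0.119, 0.001, 0.0]
ft_force: [-0.6, -0.4, 0.4]
width: 0.0308
```

Call:
{"method": "apply_moves", "body": {
  "commands": [
    {"linear":[0.709,0.788,0],"rot":[0,0,0],"grip":1},
    {"linear":[0.709,0.788,0],"rot":[0,0,0],"grip":1},
    {"linear":[0.709,0.788,0],"rot":[0,0,0],"grip":1},
    {"linear":[0.709,0.788,0],"rot":[0,0,0],"grip":1},
    {"linear":[0.709,0.788,0],"rot":[0,0,0],"grip":1},
    {"linear":[0.709,0.788,0],"rot":[0,0,0],"grip":1},
    {"linear":[0.709,0.788,0],"rot":[0,0,0],"grip":1},
    {"linear":[0.709,0.788,-0.2],"rot":[0,0,0],"grip":1},
    {"linear":[0.709,0.788,-0.35],"rot":[0,0,0],"grip":1},
    {"linear":[0.709,0.788,-0.4],"rot":[0,0,0],"grip":1},
    {"linear":[0.709,0.788,-0.4],"rot":[0,0,0],"grip":1}
  ]
}}

```text
time: 3.0
ee_pos: [0.5644, -0.1329, 0.0937]
eef_rot: [0.993, 0.115, -0.003, -0.001]
ft_force: [-0.1, -0.6, 0.1]
width: 0.0005
```

```bash
python3 - <<'E'
from h import *
s=r.read_state();p=np.array(s["ee_pos"]);print(p,s["ft_force"])
c=r.camera("side");d=r.camera("top");P=[p+[0,0,-.017],[.596,-.1245,.062]];print(proj(c,P),proj(d,P))
a=cv2.resize(c["frame"][110:230,180:340],(800,600),interpolation=3)
cv2.imwrite("pics/b.png",a[:,:,::-1])
E
```

```text
[ 0.56438504 -0.13293698  0.09365364] [-0.07316708 -0.55101891  0.07859223]
[[276.54475514 153.73724588]
 [265.97166045 156.26197216]] [[305.83650382 174.92170288]
 [301.97524378 164.58678717]]
```

View pics/b.png

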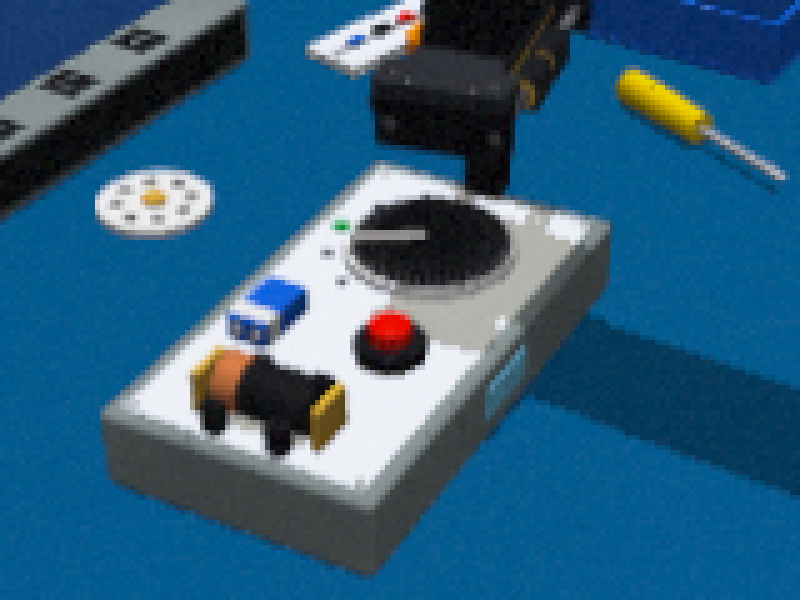

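Side view: the closed fingers are above the dial's near edge (fingertip near crop px (488,192)). The line still points one detent before green and the batteries are untouched. Next is a fine descent with force readings.

Call:
{"method": "apply_moves", "body": {
  "commands": [
    {"linear":[0.007,0.005,-0.02],"rot":[0,0,0],"grip":1},
    {"linear":[0.007,0.005,-0.04],"rot":[0,0,0],"grip":1},
    {"linear":[0.007,0.005,-0.045],"rot":[0,0,0],"grip":1},
    {"linear":[0.007,0.005,-0.045],"rot":[0,0,0],"grip":1}
  ]
}}

```text
time: 3.5
ee_pos: [0.569, -0.1303, 0.0837]
eef_rot: [0.993, 0.116, -0.0, 0.0]
ft_force: [0.0, -1.0, 0.6]
width: 0.0
```

Call:
{"method": "apply_moves", "body": {
  "commands": [
    {"linear":[0,0,-0.005],"rot":[0,0,0],"grip":1},
    {"linear":[0,0,-0.005],"rot":[0,0,0],"grip":1}
  ]
}}

```text
time: 3.7
ee_pos: [0.569, -0.1303, 0.0822]
eef_rot: [0.993, 0.116, 0.0, 0.0]
ft_force: [0.7, -0.0, -0.5]
width: 0.0005
```

Call:
{"method": "apply_moves", "body": {
  "commands": [
    {"linear":[-0.005,0,-0.007],"rot":[0,0,0],"grip":1},
    {"linear":[-0.005,0,-0.012],"rot":[0,0,0],"grip":1},
    {"linear":[-0.005,0,-0.012],"rot":[0,0,0],"grip":1}
  ]
}}

```text
time: 4.0
ee_pos: [0.5673, -0.1303, 0.0783]
eef_rot: [0.993, 0.116, -0.0, 0.0]
ft_force: [0.0, -0.1, -0.2]
width: 0.0005
```

Call:
{"method": "apply_moves", "body": {
  "commands": [
    {"linear":[0,0,-0.005],"rot":[0,0,0],"grip":1},
    {"linear":[0,0,-0.005],"rot":[0,0,0],"grip":1}
  ]
}}

```text
time: 4.2
ee_pos: [0.5674, -0.1303, 0.0769]
eef_rot: [0.993, 0.116, -0.0, 0.0]
ft_force: [0.3, 0.3, 0.9]
width: 0.0008
```

Call:
{"method": "apply_moves", "body": {
  "commands": [
    {"linear":[0,0,-0.004],"rot":[0,0,0],"grip":1},
    {"linear":[0,0,-0.004],"rot":[0,0,0],"grip":1}
  ]
}}

```text
time: 4.4
ee_pos: [0.5674, -0.1302, 0.0757]
eef_rot: [0.993, 0.116, -0.0, 0.0]
ft_force: [0.4, 0.6, -0.3]
width: 0.0002
```

```bash
python3 - <<'E'
from h import *
for i in range(4):
    r.camera("top");s=r.read_state();print(np.round(s["ee_pos"],4),np.round(s["ft_force"],2))
E
```

```text
[ 0.5675 -0.1303  0.0758] [ 0.12 -0.48 -0.74]
[ 0.5675 -0.1302  0.0758] [ 1.26  0.58 -0.47]
[ 0.5675 -0.1302  0.0759] [0.2  0.33 0.05]
[ 0.5675 -0.1303  0.0759] [-0.19  0.59  0.41]
```

No contact at the expected height, so I'll look again.

```bash
python3 - <<'E'
from h import *
s=r.read_state();p=np.array(s["ee_pos"])
c=r.camera("side");d=r.camera("top");P=[p+[0,0,-.017],p,[.596,-.1245,.062]];print(proj(c,P),proj(d,P))
a=cv2.resize(c["frame"][110:190,220:320],(750,600),interpolation=3)
b=np.clip(a.astype(float)*1.0,0,255);b=255*(b/255)**.5
cv2.imwrite("pics/c.png",b[:,:,::-1].astype(np.uint8))
E
```

```text
[[275.07114915 158.91322402]
 [275.17594067 154.06814161]
 [265.97166045 156.26197216]] [[304.15999534 174.64017945]
 [304.82444555 173.86427499]
 [301.97524378 164.58678717]]
```

View pics/c.png

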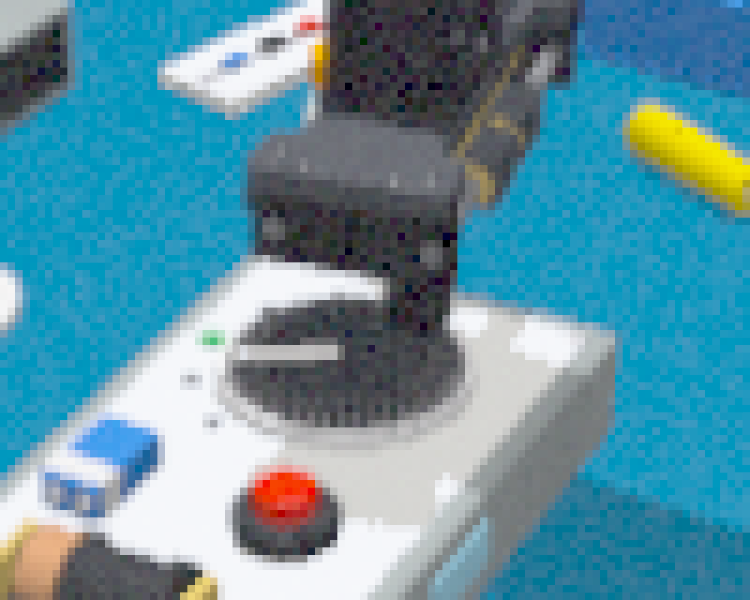

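With gamma lifted, the finger's lower edge looks to be around crop px (415,335), still above the dial. I continue down in ~1.5–2 mm steps, watching the force.

Call:
{"method": "apply_moves", "body": {
  "commands": [
    {"linear":[0,0,-0.006],"rot":[0,0,0],"grip":1},
    {"linear":[0,0,-0.006],"rot":[0,0,0],"grip":1}
  ]
}}

```text
time: 4.9
ee_pos: [0.5673, -0.1303, 0.0738]
eef_rot: [0.993, 0.116, -0.0, -0.0]
ft_force: [-0.7, -0.0, 0.7]
width: -0.0001
```

Call:
{"method": "apply_moves", "body": {
  "commands": [
    {"linear":[0,0,-0.003],"rot":[0,0,0],"grip":1},
    {"linear":[0,0,-0.003],"rot":[0,0,0],"grip":1}
  ]
}}

```text
time: 5.1
ee_pos: [0.5674, -0.1302, 0.073]
eef_rot: [0.993, 0.116, -0.0, -0.0]
ft_force: [0.7, -0.1, 0.0]
width: 0.0004
```

Call:
{"method": "apply_moves", "body": {
  "commands": [
    {"linear":[0,0,-0.005],"rot":[0,0,0],"grip":1},
    {"linear":[0,0,-0.005],"rot":[0,0,0],"grip":1}
  ]
}}

```text
time: 5.3
ee_pos: [0.5674, -0.1302, 0.0715]
eef_rot: [0.993, 0.116, -0.0, -0.0]
ft_force: [0.2, -0.5, -0.4]
width: 0.0003
```

Call:
{"method": "apply_moves", "body": {
  "commands": [
    {"linear":[0,0,-0.004],"rot":[0,0,0],"grip":1},
    {"linear":[0,0,-0.004],"rot":[0,0,0],"grip":1}
  ]
}}

```text
time: 5.5
ee_pos: [0.5674, -0.1302, 0.0703]
eef_rot: [0.993, 0.116, -0.0, 0.0]
ft_force: [0.4, -0.7, -0.5]
width: 0.0006
```

```bash
python3 - <<'E'
from h import *
s=r.read_state();p=np.array(s["ee_pos"]);print(s["ee_pos"],s["ft_force"],np.round(s["torque"],2))
fs=[];
for i in range(6): c=r.camera("side");fs.append(c["frame"].astype(float))
f=np.mean(fs,0);a=f[135:175,245:305];a=255*np.clip(a/120,0,1)**.6
cv2.imwrite("pics/d.png",cv2.resize(a,(780,520),interpolation=0)[:,:,::-1].astype(np.uint8))
t=np.linspace(0,2*np.pi,9)[:-1];print(np.round(proj(c,[[.596+.046*np.cos(k),-.1245+.046*np.sin(k),.062] for k in t]),1).tolist())
print(proj(c,[p+[0,0,-.017],p]))
E
```

```text
[ 0.56740406 -0.13024659  0.07029811] [ 0.36600413 -0.73104707 -0.46383948] [-0.01  0.01  0.01]
[[253.2, 152.1], [251.0, 158.2], [257.8, 163.4], [269.7, 164.4], [279.2, 160.6], [280.7, 154.4], [273.7, 149.6], [262.5, 148.6]]
[[275.06570016 160.50185114]
 [275.17029668 155.68709096]]
```

View pics/d.png

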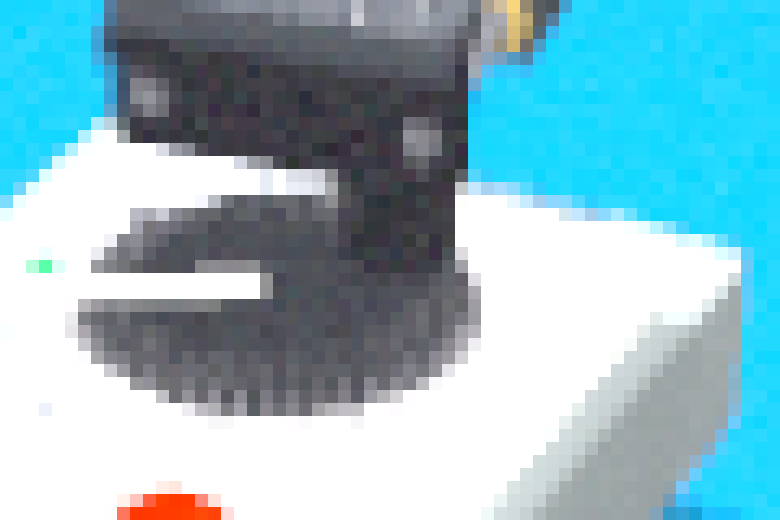

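The averaged crop shows the finger's lower edge at about frame px (275.5,155.8), roughly at TCP level rather than 17 mm ahead. So the real tip is still several mm above the dial. I continue down under force watch.

Call:
{"method": "apply_moves", "body": {
  "commands": [
    {"linear":[0,0,-0.007],"rot":[0,0,0],"grip":1},
    {"linear":[0,0,-0.007],"rot":[0,0,0],"grip":1}
  ]
}}

```text
time: 6.0
ee_pos: [0.5673, -0.1302, 0.068]
eef_rot: [0.993, 0.116, -0.0, -0.0]
ft_force: [0.3, -0.2, -0.6]
width: 0.0002
```

Call:
{"method": "apply_moves", "body": {
  "commands": [
    {"linear":[0,0,-0.004],"rot":[0,0,0],"grip":1},
    {"linear":[0,0,-0.004],"rot":[0,0,0],"grip":1}
  ]
}}

```text
time: 6.2
ee_pos: [0.5674, -0.1302, 0.067]
eef_rot: [0.993, 0.116, -0.0, -0.0]
ft_force: [-0.1, 1.3, -0.3]
width: 0.0004
```

Call:
{"method": "apply_moves", "body": {
  "commands": [
    {"linear":[0,0,-0.004],"rot":[0,0,0],"grip":1},
    {"linear":[0,0,-0.004],"rot":[0,0,0],"grip":1}
  ]
}}

```text
time: 6.4
ee_pos: [0.5674, -0.1303, 0.0658]
eef_rot: [0.993, 0.116, -0.0, -0.0]
ft_force: [-0.0, -0.9, -0.1]
width: 0.0002
```

Call:
{"method": "apply_moves", "body": {
  "commands": [
    {"linear":[0,0,-0.004],"rot":[0,0,0],"grip":1},
    {"linear":[0,0,-0.004],"rot":[0,0,0],"grip":1}
  ]
}}

```text
time: 6.6
ee_pos: [0.5674, -0.1302, 0.0646]
eef_rot: [0.993, 0.116, -0.0, 0.0]
ft_force: [-0.1, 0.2, 0.4]
width: 0.0003
```

Call:
{"method": "apply_moves", "body": {
  "commands": [
    {"linear":[0,0,-0.004],"rot":[0,0,0],"grip":1},
    {"linear":[0,0,-0.004],"rot":[0,0,0],"grip":1}
  ]
}}

```text
time: 6.8
ee_pos: [0.5674, -0.1302, 0.0634]
eef_rot: [0.993, 0.116, -0.0, 0.0]
ft_force: [0.7, 0.0, 0.1]
width: 0.0003
```

```bash
cat > look.py <<'E'
from h import *
import sys
F=[]
for i in range(6):
    c=r.camera("side");s=r.read_state();F.append(s["ft_force"])
    f=c["frame"].astype(float) if i==0 else f+c["frame"]
p=np.array(s["ee_pos"]);print(s["time"],np.round(p,4),"F",np.round(np.mean(F,0),2))
f/=6;a=f[135:175,245:305];a=255*np.clip(a/120,0,1)**.6
cv2.imwrite("pics/"+sys.argv[1],cv2.resize(a,(780,520),interpolation=0)[:,:,::-1].astype(np.uint8))
print(np.round(f[146:168,272:279].mean((1,2))).tolist(), proj(c,[p+[0,0,-.017],p]).tolist())
E
python3 look.py e.png
```

```text
7.1 [ 0.5675 -0.1303  0.0636] F [ 0.22  0.3  -0.08]
[16.0, 23.0, 24.0, 20.0, 12.0, 12.0, 10.0, 11.0, 11.0, 10.0, 11.0, 14.0, 17.0, 22.0, 24.0, 26.0, 29.0, 32.0, 51.0, 88.0, 122.0, 138.0] [[274.9884288469723, 162.35902613546406], [275.09208867242904, 157.58052036194604]]
```

Finger's lower edge is now at row ~158, where the dial surface projects, so contact should be imminent.

Call:
{"method": "apply_moves", "body": {
  "commands": [
    {"linear":[0,0,-0.004],"rot":[0,0,0],"grip":1},
    {"linear":[0,0,-0.004],"rot":[0,0,0],"grip":1}
  ]
}}

```text
time: 7.3
ee_pos: [0.5674, -0.1303, 0.0622]
eef_rot: [0.993, 0.116, -0.0, 0.0]
ft_force: [-0.1, -0.8, -0.4]
width: 0.0004
```

Call:
{"method": "apply_moves", "body": {
  "commands": [
    {"linear":[0,0,-0.003],"rot":[0,0,0],"grip":1},
    {"linear":[0,0,-0.003],"rot":[0,0,0],"grip":1}
  ]
}}

```text
time: 7.5
ee_pos: [0.5674, -0.1303, 0.0613]
eef_rot: [0.993, 0.116, -0.0, -0.0]
ft_force: [0.2, -0.1, -1.2]
width: 0.0006
```

Call:
{"method": "apply_moves", "body": {
  "commands": [
    {"linear":[0,0,-0.003],"rot":[0,0,0],"grip":1},
    {"linear":[0,0,-0.003],"rot":[0,0,0],"grip":1}
  ]
}}

```text
time: 7.7
ee_pos: [0.5674, -0.1303, 0.0605]
eef_rot: [0.993, 0.116, -0.0, 0.0]
ft_force: [0.0, 0.0, 0.7]
width: 0.0004
```

Call:
{"method": "apply_moves", "body": {
  "commands": [
    {"linear":[0,0,-0.003],"rot":[0,0,0],"grip":1},
    {"linear":[0,0,-0.003],"rot":[0,0,0],"grip":1}
  ]
}}

```text
time: 7.9
ee_pos: [0.5674, -0.1303, 0.0595]
eef_rot: [0.993, 0.116, -0.0, -0.0]
ft_force: [0.2, 0.4, -0.2]
width: 0.0005
```

Call:
{"method": "apply_moves", "body": {
  "commands": [
    {"linear":[0,0,-0.003],"rot":[0,0,0],"grip":1},
    {"linear":[0,0,-0.003],"rot":[0,0,0],"grip":1}
  ]
}}

```text
time: 8.1
ee_pos: [0.5674, -0.1303, 0.0586]
eef_rot: [0.993, 0.116, -0.0, 0.0]
ft_force: [-0.0, -0.4, 0.2]
width: 0.0001
```

```bash
python3 look.py f.png
```

```text
8.4 [ 0.5675 -0.1303  0.0588] F [-0.14 -0.04  0.06]
[12.0, 12.0, 22.0, 28.0, 22.0, 15.0, 11.0, 10.0, 11.0, 12.0, 12.0, 11.0, 13.0, 15.0, 21.0, 26.0, 30.0, 32.0, 52.0, 88.0, 122.0, 138.0] [[274.96506503857205, 163.68788699929934], [275.0683698628248, 158.93501130821417]]
```

Still free. The visible edge is the camera-side one, about 2.5 px lower at contact, so a few mm remain.

Call:
{"method": "apply_moves", "body": {
  "commands": [
    {"linear":[0,0,-0.004],"rot":[0,0,0],"grip":1},
    {"linear":[0,0,-0.004],"rot":[0,0,0],"grip":1}
  ]
}}

```text
time: 8.6
ee_pos: [0.5674, -0.1302, 0.0574]
eef_rot: [0.993, 0.116, -0.0, -0.0]
ft_force: [1.6, -0.6, 0.2]
width: 0.0006
```

Call:
{"method": "apply_moves", "body": {
  "commands": [
    {"linear":[0,0,-0.004],"rot":[0,0,0],"grip":1},
    {"linear":[0,0,-0.004],"rot":[0,0,0],"grip":1}
  ]
}}

```text
time: 8.8
ee_pos: [0.5675, -0.1303, 0.0564]
eef_rot: [0.993, 0.116, 0.0, 0.0]
ft_force: [-0.3, 0.9, 2.7]
width: 0.0006
```

Call:
{"method": "apply_moves", "body": {
  "commands": [
    {"linear":[0,0,-0.003],"rot":[0,0,0],"grip":1},
    {"linear":[0,0,-0.003],"rot":[0,0,0],"grip":1}
  ]
}}

```text
time: 9.0
ee_pos: [0.5675, -0.1303, 0.0556]
eef_rot: [0.993, 0.116, 0.0, 0.0]
ft_force: [-2.6, -0.9, 4.0]
width: 0.0001
```

```bash
python3 look.py g.png
```

```text
9.3 [ 0.5675 -0.1303  0.0555] F [-1.96 -0.01  3.82]
[16.0, 12.0, 11.0, 21.0, 26.0, 22.0, 14.0, 11.0, 11.0, 11.0, 11.0, 11.0, 11.0, 13.0, 17.0, 24.0, 28.0, 32.0, 50.0, 86.0, 122.0, 138.0] [[274.9438923505903, 164.5950058331843], [275.0469053974786, 159.8595385852322]]
```

Contact is at TCP z ≈ 0.0567, so the true tip is about 5 mm behind the TCP. The force is about 4 N. Add 0.6 mm and sweep 30° clockwise along the arc, turning the tool with it.

Call:
{"method": "apply_moves", "body": {
  "commands": [
    {"linear":[0,0,-0.002],"rot":[0,0,0],"grip":1},
    {"linear":[-0.001,0.005,-0.002],"rot":[0,0,-0.0167],"grip":1},
    {"linear":[-0.0013,0.01,-0.002],"rot":[0,0,-0.0333],"grip":1},
    {"linear":[-0.002,0.015,-0.002],"rot":[0,0,-0.05],"grip":1},
    {"linear":[-0.002,0.02,-0.002],"rot":[0,0,-0.0667],"grip":1},
    {"linear":[-0.002,0.025,-0.002],"rot":[0,0,-0.0833],"grip":1},
    {"linear":[-0.001,0.03,-0.002],"rot":[0,0,-0.1],"grip":1},
    {"linear":[0,0.035,-0.002],"rot":[0,0,-0.1167],"grip":1},
    {"linear":[0.001,0.04,-0.002],"rot":[0,0,-0.1333],"grip":1},
    {"linear":[0.002,0.045,-0.002],"rot":[0,0,-0.15],"grip":1},
    {"linear":[0.003,0.05,-0.002],"rot":[0,0,-0.1667],"grip":1},
    {"linear":[0.003,0.05,-0.002],"rot":[0,0,-0.1667],"grip":1}
  ]
}}

```text
time: 10.5
ee_pos: [0.5688, -0.1148, 0.0551]
eef_rot: [0.989, -0.145, 0.0, -0.0]
ft_force: [0.3, 1.1, 4.6]
width: 0.0005
```

```bash
python3 look.py i.png
```

```text
10.8 [ 0.5687 -0.1151  0.055 ] F [-0.33  2.13  4.93]
[26.0, 19.0, 17.0, 20.0, 27.0, 33.0, 31.0, 22.0, 16.0, 15.0, 17.0, 16.0, 17.0, 18.0, 17.0, 17.0, 21.0, 28.0, 52.0, 88.0, 122.0, 138.0] [[272.069665799477, 167.00481981236013], [272.1458017071104, 162.25033523260896]]
```

View pics/i.png

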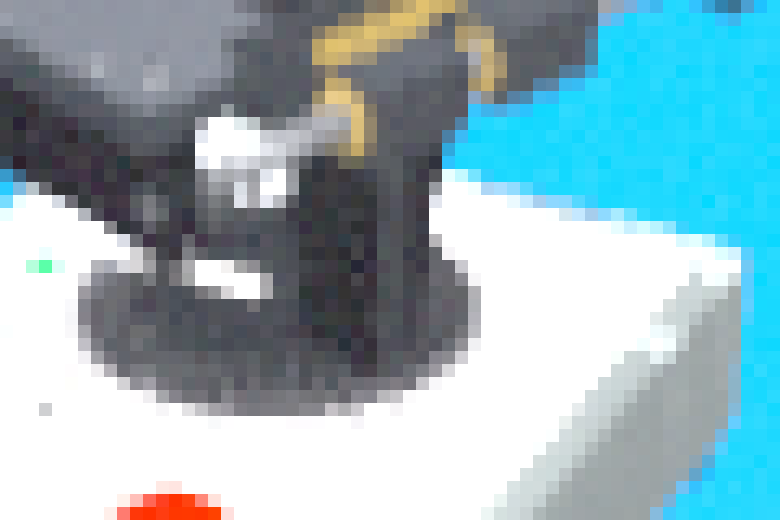

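The line has turned most of the way. The residual +y force (~2 N) shows the detent already pulling the dial forward. I add 5°, then lift straight up and check.

Call:
{"method": "apply_moves", "body": {
  "commands": [
    {"linear":[0.002,0.005,0],"rot":[0,0,-0.015],"grip":1},
    {"linear":[0.003,0.009,0],"rot":[0,0,-0.028],"grip":1},
    {"linear":[0.003,0.009,0],"rot":[0,0,-0.028],"grip":1}
  ]
}}

```text
time: 11.1
ee_pos: [0.5694, -0.1129, 0.055]
eef_rot: [0.982, -0.189, 0.0, 0.0]
ft_force: [-0.8, -0.3, 4.0]
width: 0.0005
```

Call:
{"method": "apply_moves", "body": {
  "commands": [
    {"linear":[0,0,0.01],"rot":[0,0,0],"grip":1},
    {"linear":[0,0,0.1],"rot":[0,0,0],"grip":1},
    {"linear":[0,0,0.2],"rot":[0,0,0],"grip":1},
    {"linear":[-0.05,0.31,0.2],"rot":[0,0,0],"grip":1},
    {"linear":[-0.05,0.31,0.2],"rot":[0,0,0],"grip":1},
    {"linear":[-0.05,0.31,0.2],"rot":[0,0,0],"grip":1},
    {"linear":[-0.05,0.31,0.2],"rot":[0,0,0],"grip":1}
  ]
}}

```text
time: 11.8
ee_pos: [0.5538, -0.0187, 0.1146]
eef_rot: [0.982, -0.187, -0.0, 0.0]
ft_force: [-0.6, -0.3, -0.9]
width: 0.0007
```

```bash
python3 - <<'E'
from h import *
s=r.read_state();print(s["ee_pos"],s["ft_force"])
o=[]
for n,(x,y) in(("top",(260,125)),("side",(225,130))):
    f=np.mean([r.camera(n)["frame"] for _ in range(3)],0)[y:y+60,x:x+80]
    o.append(cv2.resize(f,(400,300),interpolation=0))
cv2.imwrite("pics/j.png",np.vstack(o)[:,:,::-1].astype(np.uint8))
E
```

```text
[ 0.55382269 -0.01874447  0.11463647] [-0.5816184  -0.25552247 -0.88092919]
```

View pics/j.png

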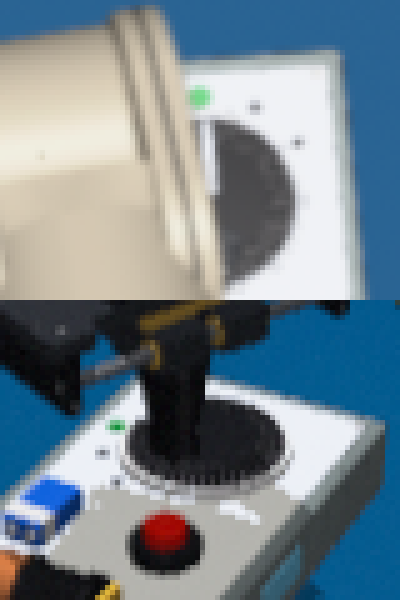

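Top view: the white line (crop (207,155)) now points straight at the green dot (199,97), one detent on from the start. Now the button.

Call:
{"method": "apply_moves", "body": {
  "commands": [
    {"linear":[0.02,-0.01,-0.08],"rot":[0,0,0],"grip":1},
    {"linear":[0.02,-0.01,-0.14],"rot":[0,0,0],"grip":1},
    {"linear":[0.02,-0.01,-0.15],"rot":[0,0,0],"grip":1},
    {"linear":[0.02,-0.01,-0.15],"rot":[0,0,0],"grip":1}
  ]
}}

```text
time: 12.5
ee_pos: [0.56, -0.0228, 0.0697]
eef_rot: [0.982, -0.188, -0.001, 0.0]
ft_force: [0.3, -0.2, -1.2]
width: 0.0003
```

Call:
{"method": "apply_moves", "body": {
  "commands": [
    {"linear":[0,0,-0.01],"rot":[0,0,0],"grip":1},
    {"linear":[0,0,-0.02],"rot":[0,0,0],"grip":1},
    {"linear":[0,0,-0.025],"rot":[0,0,0],"grip":1},
    {"linear":[0,0,-0.025],"rot":[0,0,0],"grip":1}
  ]
}}

```text
time: 12.9
ee_pos: [0.561, -0.0226, 0.063]
eef_rot: [0.982, -0.188, 0.001, -0.0]
ft_force: [2.1, -0.4, 3.0]
width: 0.0003
```

Call:
{"method": "apply_moves", "body": {
  "commands": [
    {"linear":[0,0,-0.005],"rot":[0,0,0],"grip":1},
    {"linear":[0,0,-0.005],"rot":[0,0,0],"grip":1}
  ]
}}

```text
time: 13.1
ee_pos: [0.5609, -0.0226, 0.0612]
eef_rot: [0.982, -0.188, 0.001, -0.0]
ft_force: [3.4, -0.7, 3.7]
width: 0.0005
```

Call:
{"method": "apply_moves", "body": {
  "commands": [
    {"linear":[0,0,-0.004],"rot":[0,0,0],"grip":1},
    {"linear":[0,0,-0.004],"rot":[0,0,0],"grip":1}
  ]
}}

```text
time: 13.3
ee_pos: [0.561, -0.0226, 0.0609]
eef_rot: [0.982, -0.188, 0.001, 0.0]
ft_force: [-0.8, 0.2, 12.5]
width: 0.0008
```

Call:
{"method": "apply_moves", "body": {
  "commands": [
    {"linear":[0,0,-0.003],"rot":[0,0,0],"grip":1},
    {"linear":[0,0,-0.003],"rot":[0,0,0],"grip":1}
  ]
}}

```text
time: 13.5
ee_pos: [0.5611, -0.0226, 0.0607]
eef_rot: [0.982, -0.188, 0.001, 0.0]
ft_force: [-4.1, -1.1, 20.7]
width: 0.0007
```

Hard stop reached (z no longer moves, force 20 N), so the button is fully down. Raise straight up and retreat clear.

Call:
{"method": "apply_moves", "body": {
  "commands": [
    {"linear":[0,0,0.02],"rot":[0,0,0],"grip":1},
    {"linear":[0,0,0.1],"rot":[0,0,0],"grip":1},
    {"linear":[0,0,0.25],"rot":[0,0,0],"grip":1},
    {"linear":[0,0,0.4],"rot":[0,0,0],"grip":1},
    {"linear":[0,0,0.5],"rot":[0,0,0],"grip":1},
    {"linear":[-0.3,-0.4,0.5],"rot":[0,0,0],"grip":1},
    {"linear":[-0.3,-0.8,0.5],"rot":[0,0,0],"grip":1},
    {"linear":[-0.3,-0.8,0.5],"rot":[0,0,0],"grip":1},
    {"linear":[-0.3,-0.9,0.5],"rot":[0,0,0],"grip":1},
    {"linear":[-0.3,-0.9,0.5],"rot":[0,0,0],"grip":1},
    {"linear":[-0.3,-0.9,0.5],"rot":[0,0,0],"grip":1},
    {"linear":[-0.3,-0.9,0.5],"rot":[0,0,0],"grip":1},
    {"linear":[-0.3,-0.9,0.5],"rot":[0,0,0],"grip":1}
  ]
}}

```text
time: 14.8
ee_pos: [0.4695, -0.2926, 0.208]
eef_rot: [0.982, -0.189, -0.001, -0.001]
ft_force: [0.4, 1.2, 0.7]
width: 0.0003
```

```bash
python3 - <<'E'
from h import *
s=r.read_state();print(s["time"],s["ee_pos"],s["ft_force"])
o=[]
for n,(x,y) in(("top",(215,120)),("side",(190,130))):
    f=np.mean([r.camera(n)["frame"] for _ in range(4)],0)[y:y+75,x:x+125]
    o.append(cv2.resize(f,(500,300),interpolation=0))
cv2.imwrite("pics/k.png",np.vstack(o)[:,:,::-1].astype(np.uint8))
E
python3 fit.py
```

```text
14.8 [ 0.46949682 -0.29256749  0.20795378] [0.35946098 1.19797811 0.72047239]
top (array([299.5       , 143.71428571]), np.int32(14)) (array([266.15686275, 177.35294118]), np.int32(51))
[[221.53104 143.37245]
 [328.04138 134.49657]
 [332.869   192.4276 ]
 [226.35864 201.30348]]
dial (array([301.79791976, 165.12332838]), np.int32(673))
side (array([248. , 154.5]), np.int32(6)) (array([257.65217391, 175.69565217]), np.int32(46))
pose [ 0.59176601 -0.05411322  0.06122133] [[-0.07  0.27]
 [-0.26  0.17]
 [-0.08 -0.45]
 [ 0.23  0.15]
 [-0.01 -0.98]]
dial (np.float64(0.5960488268072615), np.float64(-0.12398208054649401), 0.062) btn (np.float64(0.559680804796461), np.float64(-0.021014284731385238), 0.072)
[[220.97582554 142.13054119]
 [327.81397799 134.0761654 ]
 [333.45586883 192.32650941]
 [225.19822698 200.82528773]]
```

View pics/k.png

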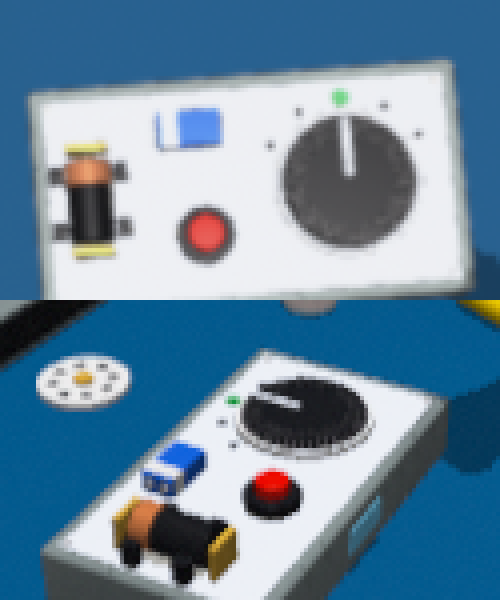

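The white line (crop (348,145)) points at the green dot (340,97). The button is back up at the same pixels as before, the batteries are unmoved, and the arm is clear.

```bash
python3 -c "
from bench import r
print(r.close_job())"
```

```text
the job is handed in; nothing more can be done
None
```

I turned the dial to the green mark, pressed the red button and let it back up, then handed the job in at about 15 s of the 40 s.

- **Dial:** it started at 0.524, one detent short of green. I turned it about 35° clockwise with the closed fingertips on top, at about 4–5 N. After I lifted off, the top view showed the white line pointing at the green dot.
- **Button:** I pressed it to its hard stop, where the height stopped changing and the force reached about 20 N. Full travel takes 4 N, so that was a firmer push than needed, but below the 40 N limit. Its image position afterwards matched the one before the press, so it had come back up.
- **Surroundings:** the tester's fitted position had changed by no more than about 0.5 mm. The two batteries on it looked unmoved. I did not re-measure the loose things on the bench, but the arm passed near none of them. It finished about 0.2 m above the bench, touching nothing.

**Disagreement:** the closed fingertips met the dial with the TCP at 0.0567 m. If the tips stood 17 mm ahead of the TCP as stated, that would have been about 0.079 m. I relied on the force reading and camera images instead.

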